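# Clamp the long circuit board in the sprung board holder

### The job

Mount the longer of the two circuit boards in the sprung board holder so that it can be wired to the culture bottles: put one end in the groove of one jaw and push that jaw back, lower the other end down inside the other jaw, and let go so that the springs slide the board under both lips and centre it. The board must end lying flat on the ledges of both jaws, component side up, square and centred in the holder; leave the short board where it lies.

Things in the scene. Friction and masses are not known exactly. Their poses are not given: they have to be found in the camera images.
- long_board: The long dark-green circuit board: plate 110 mm long (its y), 50 mm wide (x), 6 mm thick, loose, about 0.09 kg, flat on the bench, components up. Black parts on top reach 14 mm above the underside, 12 mm or more in from the long edges: grip it across the 50 mm width at mid-length. Origin: centre of underside, z up. Either end may go into either jaw.
- short_board: A second board of the same look, only 70 mm long (its y), 50 mm wide, 6 mm thick, loose: too short for the holder, to be left alone. Origin: centre of its underside. Which of the two boards lies further left varies.
- holder: Fixed sprung board holder: aluminium base 70 (x) by 236 (y) by 10 mm, 34 mm high end blocks, two black jaws 40 mm wide facing each other along y, groove bottoms at rest at y = +-49 mm, ledges at z = 40. Origin: centre of underside, z up. Sides open for fingers. Tilt the board 18 degrees about its width, low end into a jaw, push that jaw out 18 to 30 mm, turn level, let go: it centres.
- left_groove (a point): Groove bottom of the +y jaw at ledge height; the -y jaw mirrors it. Ledge reaches 20 mm inwards; the lip 6 mm, underside 8 mm over the ledge at the groove bottom, 16 at its mouth; jaw top 20 mm over the ledge. Enter the low end's lower corner 2 to 6 mm over the ledge. A jaw slides out up to 34 mm; its spring pushes back 2 N at rest, 6.5 N at 23 mm; both rest 6 mm out with the board in.
Things that resemble listed ones, but are neither listed nor needed, are in the scene too. What is shaped like the long_board but purple or yellow is not meant.

How it is judged:
By the outcome, as a careful person would: the job done as asked, in the order asked, and still so for the second after the job is handed in, with the robot touching nothing.
It also fails if it takes over 48 s, if anything falls off the work surface, if the arm or the gripper's body presses on something with over 40 N, if the wrist force passes 120 N, or if a joint passes its speed limit or range.

### The arm

A 6-joint arm with a two-finger parallel gripper is mounted at the origin on a cart in front of the work surface, level with it; the furniture and walls round the work are solid. World frame = base frame: x ahead of the robot, y to its left, z up, the work surface at z = 0. Lengths are in m, angles in rad, forces in N, time in s.
With the tool pointing down it reaches from about 0.375 to 0.975 m from the base axis. Payload 3.8 kg.
Tool frame: the origin (TCP) lies midway between the tips of the shut fingers; the grasp point (between the pads) lies 19 mm behind it; z points along the fingers, y is the line along which they close (so a half turn about z gives the same grasp; the last joint's range is limited). The gripper opens to 85 mm and grips with 20 to 120 N. Pads are 22 mm wide; open, the fingers measure 114 mm over their backs; the gripper's body (76 mm by 85 mm) begins 54 mm behind the grasp point. The pads swing forward as they close: fully open they stand 13 mm farther back than shut.
Start: joints at [1.244, 0.264, 1.604, -0, 1.274, -0.037], TCP at [0.193, 0.647, 0.231] pointing down, gripper open.
Joint ranges: [-2.63, 2.63], [-0.94, 2.18], [0.31, 2.57], [-1.31, 4.45], [0, 2.66], [-2.55, 2.55]. Speed limits (rad/s): [2.57, 2.57, 3.14, 3.14, 3.14, 3.14].

### API

Orientations are given as a rotation vector (axis times angle).
In Python, from workcell import bot, read_camera, camera_info, ticket gives the robot as it stands.
- The arm moves only by the tool servo_tool, never from a script. Its argument "targets" is a list of rows, each an object of numbers: "hand": the closure, from -1 (fully open) to 1 (shut); "x", "y", "z": the shift along the tool's x, y, z as a fraction of full scale; "roll": the turn about the tool's z as a fraction of full scale. In form: [{"hand": .., "x": .., "y": .., "z": .., "roll": ..}, ...]. A call has 1 to 10 rows; each row is the pose to reach, as a shift and turn from the pose commanded when the call began, along the tool's axes at that moment, turning the shorter way round; what a row does not reach only later rows make up. Full scale, the value 1, is 50 cm for a shift and 180 degrees for a turn. A row lasts 1/12 s, in which the tool goes at most 41.7 mm and 7.16 degrees, less where a joint would pass 70% of its speed; a pose out of reach is approached as far as the arm can. A call with a number of a shift or a turn outside -1 to 1 is refused whole. A call with a gripper value outside its range is refused whole. The fingers move at their own pace and stop on an object; "grip_force" is the grip in N (left out, the last holds). Time passes only in rows, so rows that repeat a pose let the fingers close. It gives the time, the measured TCP pose, the force, the opening and the grip force at its end, in the units of the state.
- bot.read_state(): the state, without advancing time (a new reading comes with each control period).
- read_camera(name): name is "side" or "top" or "wrist"; returns the picture (420x560x3 uint8, red, green, blue); there is no depth.
- camera_info(name): a dict with "fx", "fy", "cx", "cy" (pixels), "k1" (the pictures are not rectified: a ray, as slopes to the right and down, at radius r is drawn at 1 + k1 r^2 times it, then the intrinsics apply), "eye" and "orientation" of the camera in the world; the wrist camera has in their place "T_tool_cam" (4x4, takes a point from camera to tool coordinates, whose origin is the TCP and whose axes are the flange's). Camera axes: x right, y down, z forward; pixel columns grow to the right and rows downward; lengths in m; the calibration is good to about 2 mm. A picture is of the moment at which its call begins: read the wrist's pose just before it. camera_info takes no time and is no camera call.
- ticket.finish_job(): hands the job in; it is judged then, once.
The state is a dict: "time": time; "q": joint angles; "joint_vel": joint speeds; "joint_torque": joint torques, N m; "tool_pos": TCP position; "tcp_rot": TCP orientation; "wrist_force": force on the tool from outside, world axes, zero at the start; "torque": the same for the moment, N m; "width": opening from 0.0 (shut) to 1.0 (fully open); "grip_force": force on a finger pad.
Only numpy, scipy, OpenCV 4.12 (cv2) and the standard library are available. Lean on these libraries where they do the work, as an engineer would, in place of code of your own. Each camera call takes 0.05 s, during which the arm holds its last target. There are 200 camera calls.

## Working session

There is one attempt and no reset: what is moved stays moved. The work goes in short steps, Python scripts to look and compute and a tool call to move; the robot and the scene stay as the last step left them, time stands still between calls to the robot, and variables do not carry over. Pictures are saved under pics/ and viewed, at most 10 in all, crops included, and the job is handed in when it is done.

Besides the shell and the picture viewer there is one more tool, called after "Call:" in YAML: its name, and indented under it one key for each argument. servo_tool: Moves the arm, as the interface text tells. Its arguments: {"type":"object","properties":{"targets":{"type":"array"},"grip_force":{"type":"number"}},"required":["targets"]}

```bash
mkdir -p pics; ls
python3 - <<'E'
from workcell import bot, read_camera, camera_info
import cv2, numpy as np
print(bot.read_state())
for n in ["top","side","wrist"]:
    print(n,camera_info(n))
a=read_camera("top"); b=read_camera("side")
cv2.imwrite("pics/top0.png",a[:,:,::-1]); cv2.imwrite("pics/side0.png",b[:,:,::-1])
E
```

```text
pics
{'time': 0.0, 'q': array([ 1.24410974e+00,  2.64777692e-01,  1.60537888e+00,  4.21611672e-05,
        1.27373638e+00, -3.69423510e-02]), 'joint_vel': array([-0.0008406 , -0.00091548,  0.0011096 ,  0.00139476,  0.00128466,
       -0.00027428]), 'joint_torque': array([ 2.13794388e-03, -5.15103507e+01, -3.67323446e+01, -6.08794176e-05,
        1.29722140e-02, -2.68772362e-05]), 'tool_pos': array([0.19262845, 0.64615217, 0.22994289]), 'tcp_rot': array([-0.45349201, -3.10822693,  0.00354178]), 'wrist_force': array([0.74272589, 0.89967169, 0.32960804]), 'torque': array([-0.01855718,  0.00089871, -0.03284238]), 'grip_force': 0.0, 'width': 1.000586705879488}
top {'fx': 441.45398928368627, 'fy': 441.45398928368627, 'cx': 276.9319080007862, 'cy': 202.81279745144795, 'k1': -0.1367824085896534, 'eye': array([0.3447355 , 0.06897054, 0.91274679]), 'orientation': array([-2.13902975,  2.11738915, -0.19435742])}
side {'fx': 395.4196834710735, 'fy': 395.4196834710735, 'cx': 283.882530494743, 'cy': 206.9008103771241, 'k1': -0.10135280070988859, 'eye': array([0.49738255, 0.72712556, 0.58102668]), 'orientation': array([-8.54859703e-04, -2.83740905e+00,  1.34396982e+00])}
wrist {'fx': 345.71327838599404, 'fy': 345.71327838599404, 'cx': 276.6279394704244, 'cy': 203.63795593260318, 'k1': -0.022895665062781723, 'T_tool_cam': array([[ 7.07622486e-05, -9.59354341e-01, -2.82204257e-01,
         7.26070121e-02],
       [ 9.99999402e-01,  3.75971201e-04, -1.02736720e-03,
        -3.81632498e-04],
       [ 1.09170986e-03, -2.82204015e-01,  9.59353794e-01,
        -1.43289351e-01],
       [ 0.00000000e+00,  0.00000000e+00,  0.00000000e+00,
         1.00000000e+00]])}
```

View pics/top0.png

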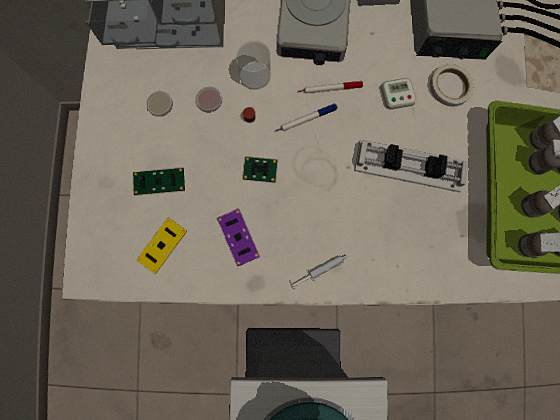

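View pics/side0.png

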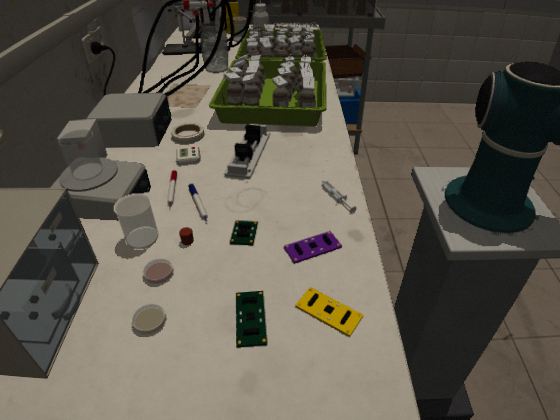

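The top picture shows four boards and the holder:
- green (159,181), the longer one
- green (260,169), the shorter one
- yellow (161,245) and purple (238,237), which are decoys
- the holder, around (411,165), with its jaws at about (393,157) and (437,166)

The left green board fits the description, because it is green and clearly longer than it is wide. I'll confirm this in an enlarged crop.

Run:
```python
import cv2, numpy as np
a=cv2.imread("pics/top0.png")
c1=cv2.resize(a[150:210,125:285],None,fx=5,fy=5,interpolation=cv2.INTER_CUBIC)
c2=cv2.resize(a[135:195,345:475],None,fx=5,fy=5,interpolation=cv2.INTER_CUBIC)
o=np.zeros((600,800,3),np.uint8);o[:300,:800]=c1;o[300:,:650]=c2
cv2.imwrite("pics/crop.png",o)
```

```text
(no output)
```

View pics/crop.png

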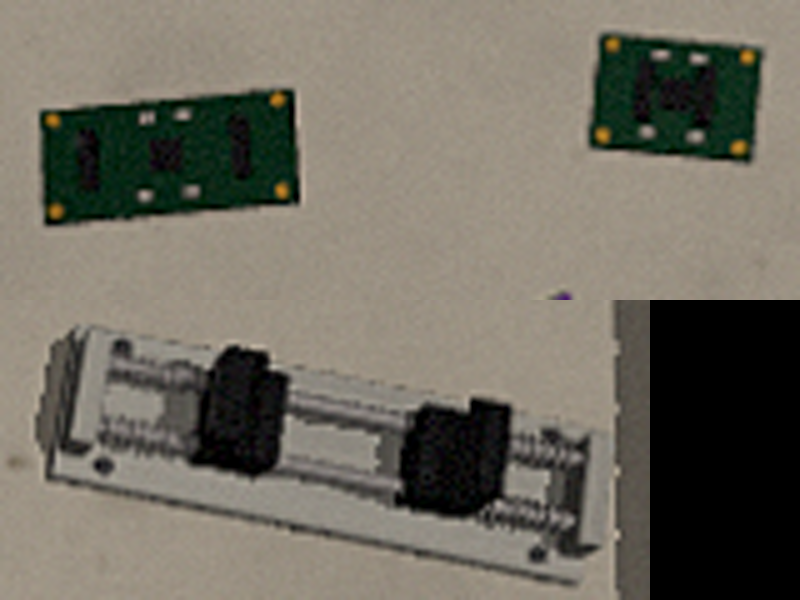

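The crop confirms it. The left board is green and about 2.2:1 with corners at crop (41,112), (292,90), (299,203), (45,224), so it is the 110 mm long_board. The right one is about 1.4:1, so it is the short board. The lower panel shows the holder with its black jaws.

```bash
cat > h.py <<'E'
import numpy as np, cv2
from scipy.spatial.transform import Rotation as R
from workcell import bot, read_camera, camera_info
def cam(name, st=None):
    c=camera_info(name)
    if name=="wrist":
        T=c["T_tool_cam"]; Rt=R.from_rotvec(st["tcp_rot"]).as_matrix()
        return c, st["tool_pos"]+Rt@T[:3,3], Rt@T[:3,:3]
    return c, c["eye"], R.from_rotvec(c["orientation"]).as_matrix()
def K(c): return np.array([[c["fx"],0,c["cx"]],[0,c["fy"],c["cy"]],[0,0,1.]]), np.array([c["k1"],0,0,0.])
def pix2w(px, z, name, st=None):
    c,e,M=cam(name,st); k,d=K(c)
    u=cv2.undistortPoints(np.array(px,float).reshape(-1,1,2),k,d).reshape(-1,2)
    r=np.c_[u,np.ones(len(u))]@M.T
    return e+r*((z-e[2])/r[:,2])[:,None]
def w2pix(P,name,st=None):
    c,e,M=cam(name,st); k,d=K(c)
    return cv2.projectPoints((np.atleast_2d(P)-e)@M,np.zeros(3),np.zeros(3),k,d)[0].reshape(-1,2)
def delta(target, yaw_dir=None):
    """shift to world target in tool axes /0.5; roll that takes tool y to world direction yaw_dir (rad, mod pi)"""
    s=bot.read_state(); Rt=R.from_rotvec(s["tcp_rot"]).as_matrix()
    print("shift/0.5:",np.round(Rt.T@(np.array(target)-s["tool_pos"])/0.5,4))
    if yaw_dir is not None:
        v=Rt.T@np.array([np.cos(yaw_dir),np.sin(yaw_dir),0]); a=np.arctan2(-v[0],v[1])
        a=(a+np.pi/2)%np.pi-np.pi/2
        print("roll/180:",round(a/np.pi,4))
E
python3 - <<'E'
from h import *
p=np.array([(41,112),(292,90),(299,203),(45,224)])/5+[125,150]-0.4
w=pix2w(p,.006,"top"); print(w, w.mean(0)); l=(w[0]+w[3]-w[1]-w[2])/2; print(np.linalg.norm(l), np.degrees(np.arctan2(l[1],l[0])))
h=np.array([(47,478),(577,582)])/5+[345,135-60]-0.4
print(pix2w(h,0.0,"top"),pix2w(h,0.01,"top"))
h=np.array([(75,325),(612,435)])/5+[345,135-60]-0.4
print(pix2w(h,0.034,"top"))
l/=np.linalg.norm(l); c=w.mean(0)
delta([c[0],c[1],.12],np.arctan2(-l[0],l[1]))
print(R.from_rotvec(bot.read_state()["tcp_rot"]).as_matrix().round(3))
E
```

```text
[[0.57364623 0.37778005 0.006     ]
 [0.58388372 0.26880381 0.006     ]
 [0.53467075 0.26328357 0.006     ]
 [0.52464163 0.37243146 0.006     ]] [0.55421058 0.32057472 0.006     ]
0.10953181237148553 95.30829578243126
[[ 0.5834807  -0.09663489  0.        ]
 [ 0.54094163 -0.32901897  0.        ]] [[ 0.58086502 -0.09482052  0.01      ]
 [ 0.53879201 -0.32465862  0.01      ]]
[[ 0.64098922 -0.10407878  0.034     ]
 [ 0.59765984 -0.33459967  0.034     ]]
shift/0.5: [-0.879  -0.417   0.2209]
roll/180: 0.3783
[[-0.958  0.286 -0.001]
 [ 0.286  0.958 -0.002]
 [ 0.    -0.002 -1.   ]]
```

Call:
servo_tool:
  targets:
    - {"hand": -0.4,"x": -0.879,"y": -0.417,"z": 0.221,"roll": 0.378}
    - {"hand": -0.4,"x": -0.879,"y": -0.417,"z": 0.221,"roll": 0.378}
    - {"hand": -0.4,"x": -0.879,"y": -0.417,"z": 0.221,"roll": 0.378}
    - {"hand": -0.4,"x": -0.879,"y": -0.417,"z": 0.221,"roll": 0.378}
    - {"hand": -0.4,"x": -0.879,"y": -0.417,"z": 0.221,"roll": 0.378}
    - {"hand": -0.4,"x": -0.879,"y": -0.417,"z": 0.221,"roll": 0.378}
    - {"hand": -0.4,"x": -0.879,"y": -0.417,"z": 0.221,"roll": 0.378}
    - {"hand": -0.4,"x": -0.879,"y": -0.417,"z": 0.221,"roll": 0.378}
    - {"hand": -0.4,"x": -0.879,"y": -0.417,"z": 0.221,"roll": 0.378}
    - {"hand": -0.4,"x": -0.879,"y": -0.417,"z": 0.221,"roll": 0.378}
  grip_force: 20

```text
time: 0.93
tool_pos: [0.4958, 0.3733, 0.1381]
tcp_rot: [-2.122, -2.317, 0.001]
wrist_force: [0.3, 0.6, 0.5]
width: 0.703
grip_force: 0.0
```

Run:
```python
from h import *
s=bot.read_state(); print(s["time"],s["q"],s["width"])
delta([.5542,.3206,.12],np.radians(5.3))
```

```text
0.9333 [6.05215053e-01 2.35232585e-01 1.81785736e+00 7.74417460e-05
 1.08913708e+00 5.17418813e-01] 0.7031562045749177
shift/0.5: [-0.1152  0.1072  0.0363]
roll/180: -0.0015
```

Call:
servo_tool:
  targets:
    - {"hand": -0.4,"x": -0.1,"y": 0.09,"z": 0.03,"roll": 0}
    - {"hand": -0.4,"x": -0.1,"y": 0.09,"z": 0.03,"roll": 0}
    - {"hand": -0.4,"x": -0.1,"y": 0.09,"z": 0.03,"roll": 0}
    - {"hand": -0.4,"x": -0.1,"y": 0.09,"z": 0.03,"roll": 0}
    - {"hand": -0.4,"x": -0.1,"y": 0.09,"z": 0.03,"roll": 0}

```text
time: 1.35
tool_pos: [0.5439, 0.3295, 0.1235]
tcp_rot: [-2.115, -2.321, 0.001]
wrist_force: [-0.1, 0.6, -0.3]
width: 0.702
grip_force: 0.0
```

Run:
```python
from h import *
s=bot.read_state(); a=read_camera("wrist"); print(s["time"],s["tool_pos"],s["width"],abs(s["joint_vel"]).max())
delta([.5542,.3206,.12],np.radians(5.3))
cv2.imwrite("pics/w1.png",a[:,:,::-1])
l=np.array([-.0924,.9957,0]);x=np.array([.9957,.0924,0])
P=[np.array([.5542,.3206,.006])+i*.055*l+j*.025*x for i,j in [(1,1),(-1,1),(-1,-1),(1,-1)]]
print(w2pix(P,"wrist",s).round(1)); np.save("s.npy",s,allow_pickle=True)
```

```text
1.35 [0.54389149 0.32945929 0.12354451] 0.7015204069742915 0.02509484768834926
shift/0.5: [-0.0209  0.0192  0.0078]
roll/180: 0.0005
[[324.4 138.7]
 [319.2 271.9]
 [259.4 271.8]
 [257.4 138.7]]
```

View pics/w1.png

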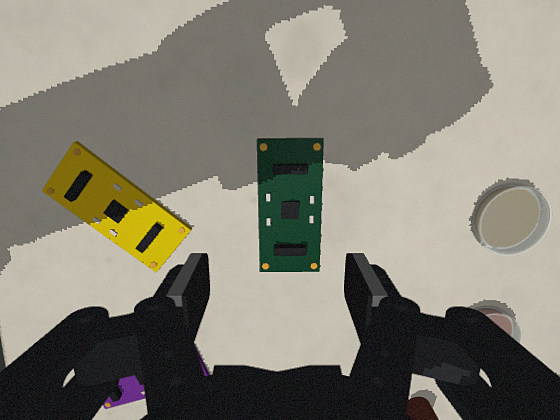

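The wrist view shows the long green board at (258..323, 138..272). That agrees with the predicted corners to about 2 px. The yellow decoy is at (117,207), well clear of the board.

Call:
servo_tool:
  targets:
    - {"hand": -0.4,"x": -0.021,"y": 0.019,"z": 0.06,"roll": 0}
    - {"hand": -0.4,"x": -0.021,"y": 0.019,"z": 0.12,"roll": 0}
    - {"hand": -0.4,"x": -0.021,"y": 0.019,"z": 0.18,"roll": 0}
    - {"hand": -0.4,"x": -0.021,"y": 0.019,"z": 0.22,"roll": 0}
    - {"hand": -0.4,"x": -0.021,"y": 0.019,"z": 0.24,"roll": 0}
    - {"hand": -0.4,"x": -0.021,"y": 0.019,"z": 0.247,"roll": 0}
    - {"hand": -0.4,"x": -0.021,"y": 0.019,"z": 0.247,"roll": 0}

```text
time: 1.98
tool_pos: [0.554, 0.3207, 0.0003]
tcp_rot: [-2.113, -2.324, 0.001]
wrist_force: [0.1, 0.4, 0.2]
width: 0.704
grip_force: 0.0
```

Call:
servo_tool:
  targets:
    - {"hand": -0.4,"x": 0,"y": 0,"z": 0.003,"roll": 0}
    - {"hand": -0.4,"x": 0,"y": 0,"z": 0.003,"roll": 0}
    - {"hand": -0.4,"x": 0,"y": 0,"z": 0.003,"roll": 0}

```text
time: 2.23
tool_pos: [0.556, 0.3207, 0.0008]
tcp_rot: [2.114, 2.322, 0.005]
wrist_force: [-0.5, -0.6, 0.2]
width: 0.703
grip_force: 0.0
```

Call:
servo_tool:
  targets:
    - {"hand": -0.4,"x": 0,"y": 0,"z": 0.004,"roll": 0}
    - {"hand": -0.4,"x": 0,"y": 0,"z": 0.004,"roll": 0}
    - {"hand": -0.4,"x": 0,"y": 0,"z": 0.004,"roll": 0}

```text
time: 2.48
tool_pos: [0.555, 0.3199, -0.0027]
tcp_rot: [2.115, 2.323, 0.001]
wrist_force: [-0.4, -0.3, -0.1]
width: 0.7
grip_force: 0.0
```

Run:
```python
from h import *
s=bot.read_state(); print(s)
a=read_camera("wrist"); cv2.imwrite("pics/w2.png",a[:,:,::-1])
```

```text
{'time': 2.4833, 'q': array([4.83971773e-01, 4.29684205e-01, 1.85602321e+00, 2.07248845e-05,
       8.55471162e-01, 3.90648616e-01]), 'joint_vel': array([ 0.00105889,  0.00114462,  0.00174201,  0.00076349, -0.00071059,
        0.0008953 ]), 'joint_torque': array([ 3.20417352e-02, -5.26605821e+01, -2.91226298e+01,  1.75399280e-03,
       -1.76108658e-02,  1.03653610e-04]), 'tool_pos': array([ 0.55498424,  0.31987519, -0.00267191]), 'tcp_rot': array([2.11533572e+00, 2.32253392e+00, 6.19778661e-04]), 'wrist_force': array([-0.36610108, -0.32502227, -0.13408486]), 'torque': array([-0.03982815,  0.03409217,  0.02672255]), 'grip_force': 0.0, 'width': 0.6998045843312619}
```

View pics/w2.png

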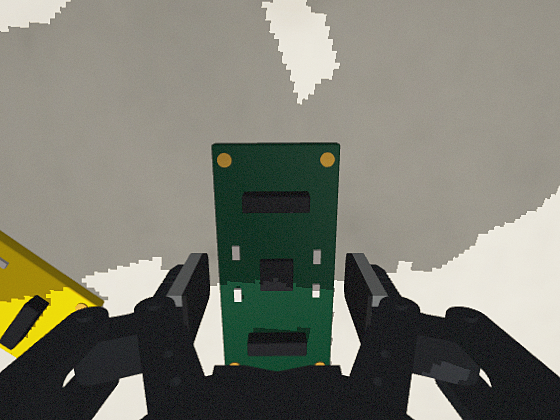

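The wrist view shows the fingers straddling the board at mid-length: the board edges are at about 218 and 338 px, and the pads at 205 and 348. There is no contact force yet, so I'll go slightly lower.

Call:
servo_tool:
  targets:
    - {"hand": -0.4,"x": 0,"y": 0,"z": 0.003,"roll": 0}
    - {"hand": -0.4,"x": 0,"y": 0,"z": 0.003,"roll": 0}
    - {"hand": -0.4,"x": 0,"y": 0,"z": 0.003,"roll": 0}

```text
time: 2.78
tool_pos: [0.5547, 0.3198, -0.0048]
tcp_rot: [-2.115, -2.323, 0.001]
wrist_force: [-0.2, 1.0, 0.9]
width: 0.699
grip_force: 0.0
```

Call:
servo_tool:
  targets:
    - {"hand": 0.0,"x": 0,"y": 0,"z": 0,"roll": 0}
    - {"hand": 0.0,"x": 0,"y": 0,"z": 0,"roll": 0}
    - {"hand": 0.0,"x": 0,"y": 0,"z": 0,"roll": 0}
    - {"hand": 0.0,"x": 0,"y": 0,"z": 0,"roll": 0}
    - {"hand": 0.0,"x": 0,"y": 0,"z": 0,"roll": 0}
    - {"hand": 0.0,"x": 0,"y": 0,"z": 0,"roll": 0}
  grip_force: 30

```text
time: 3.28
tool_pos: [0.5561, 0.3206, -0.0027]
tcp_rot: [2.115, 2.322, 0.004]
wrist_force: [-0.9, 0.2, 7.7]
width: 0.569
grip_force: 35.3
```

Call:
servo_tool:
  targets:
    - {"hand": 0.0,"x": 0,"y": 0,"z": -0.02,"roll": 0}
    - {"hand": 0.0,"x": 0,"y": 0,"z": -0.06,"roll": 0}
    - {"hand": 0.0,"x": 0,"y": 0,"z": -0.12,"roll": 0}
    - {"hand": 0.0,"x": 0,"y": 0,"z": -0.2,"roll": 0}
    - {"hand": 0.0,"x": 0,"y": 0,"z": -0.28,"roll": 0}
    - {"hand": 0.0,"x": 0,"y": 0,"z": -0.3,"roll": 0}
    - {"hand": 0.0,"x": 0,"y": 0,"z": -0.3,"roll": 0}

```text
time: 3.87
tool_pos: [0.5581, 0.3216, 0.1515]
tcp_rot: [2.113, 2.32, 0.015]
wrist_force: [1.1, 1.0, -0.5]
width: 0.571
grip_force: 31.5
```

Run:
```python
from h import *
s=bot.read_state(); print(s["time"],s["tool_pos"],s["width"],s["grip_force"])
delta([.6326,-.022,.15],np.radians(-10.4))
```

```text
3.8667 [0.55805635 0.32163348 0.15154701] 0.5713817707156925 31.483207941055298
shift/0.5: [-0.6982  0.0843  0.0012]
roll/180: 0.0875
```

Call:
servo_tool:
  targets:
    - {"hand": 0.0,"x": -0.05,"y": 0.006,"z": 0,"roll": 0.01}
    - {"hand": 0.0,"x": -0.698,"y": 0.084,"z": 0,"roll": 0.0875}
    - {"hand": 0.0,"x": -0.698,"y": 0.084,"z": 0,"roll": 0.0875}
    - {"hand": 0.0,"x": -0.698,"y": 0.084,"z": 0,"roll": 0.0875}
    - {"hand": 0.0,"x": -0.698,"y": 0.084,"z": 0,"roll": 0.0875}
    - {"hand": 0.0,"x": -0.698,"y": 0.084,"z": 0,"roll": 0.0875}
    - {"hand": 0.0,"x": -0.698,"y": 0.084,"z": 0,"roll": 0.0875}
    - {"hand": 0.0,"x": -0.698,"y": 0.084,"z": 0,"roll": 0.0875}
    - {"hand": 0.0,"x": -0.698,"y": 0.084,"z": 0,"roll": 0.0875}
    - {"hand": 0.0,"x": -0.698,"y": 0.084,"z": 0,"roll": 0.0875}

```text
time: 4.7
tool_pos: [0.6287, -0.03, 0.143]
tcp_rot: [2.418, 2.005, -0.006]
wrist_force: [-0.3, 0.5, -0.7]
width: 0.572
grip_force: 31.5
```

Call:
servo_tool:
  targets:
    - {"hand": 0.0,"x": 0,"y": 0,"z": 0,"roll": 0}
    - {"hand": 0.0,"x": 0,"y": 0,"z": 0,"roll": 0}
    - {"hand": 0.0,"x": 0,"y": 0,"z": 0,"roll": 0}

```text
time: 4.95
tool_pos: [0.6281, -0.0224, 0.144]
tcp_rot: [-2.411, -2.011, 0.002]
wrist_force: [-0.6, 0.2, -0.7]
width: 0.576
grip_force: 31.5
```

Run:
```python
from h import *
s=bot.read_state(); a=read_camera("wrist"); print(s)
np.save("s.npy",s,allow_pickle=True); cv2.imwrite("pics/w3.png",a[:,:,::-1])
C=np.array([.5966,-.2191,0]); ay=np.array([.18,.984,0]); ax=np.array([.984,-.18,0])
for x,y,z in [(-.035,.118,.034),(.035,.118,.034),(-.02,.043,.06),(.02,.043,.06),(-.02,-.043,.06),(.02,-.043,.06),(-.035,.118,0),(-.035,-.118,0)]:
    print((x,y,z),w2pix(C+x*ax+y*ay+[0,0,z],"wrist",s).round(0))
```

```text
{'time': 4.95, 'q': array([-7.55606575e-02,  2.45131276e-01,  1.79388696e+00,  5.51468929e-04,
        1.10523150e+00,  1.04653224e-01]), 'joint_vel': array([ 0.01516721, -0.0062837 , -0.00561276, -0.00400505, -0.0019231 ,
       -0.00178381]), 'joint_torque': array([-7.76983034e-01, -4.82807565e+01, -3.46894169e+01, -4.54949168e-02,
        4.49230720e-03,  3.10548858e-03]), 'tool_pos': array([ 0.62806031, -0.02240409,  0.14401973]), 'tcp_rot': array([-2.41088192, -2.01082073,  0.00245322]), 'wrist_force': array([-0.63750042,  0.2299708 , -0.70846642]), 'torque': array([ 0.07362862,  0.03305683, -0.04657617]), 'grip_force': 31.468523740768433, 'width': 0.5763100792449957}
(-0.035, 0.118, 0.034) [[241. 293.]]
(0.035, 0.118, 0.034) [[326. 294.]]
(-0.02, 0.043, 0.06) [[259. 391.]]
(0.02, 0.043, 0.06) [[308. 391.]]
(-0.02, -0.043, 0.06) [[260. 466.]]
(0.02, -0.043, 0.06) [[305. 466.]]
(-0.035, 0.118, 0) [[245. 274.]]
(-0.035, -0.118, 0) [[251. 461.]]
```

View pics/w3.png

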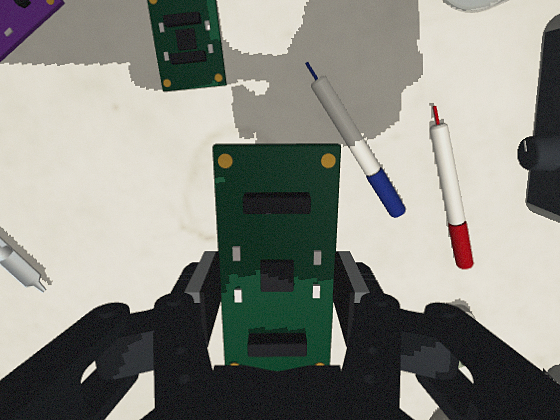

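The wrist view shows the board held square at (215..340, 145..370), with the holder hidden below it. I'll check the holder pose with an overlay on the first pictures.

Run:
```python
from h import *
C=np.array([.5966,-.2191,0]); ay=np.array([.18,.984,0]); ax=np.array([.984,-.18,0])
def W(x,y,z): return C+x*ax+y*ay+[0,0,z]
out=np.zeros((600,800,3),np.uint8)
for k,(n,f,(x0,y0,w,h),s) in enumerate([("top","top0",(340,130,133,65),6),("side","side0",(215,110,66,70),6)]):
    im=cv2.imread(f"pics/{f}.png")[y0:y0+h,x0:x0+w]; im=cv2.resize(im,None,fx=s,fy=s,interpolation=cv2.INTER_CUBIC)
    def line(pts,col):
        p=(w2pix([W(*q) for q in pts],n)-[x0,y0]+.5)*s
        cv2.polylines(im,[p.round().astype(np.int32)],True,col,1)
    im=cv2.convertScaleAbs(im,alpha=1.6)
    X,Y=.035,.118
    line([(-X,-Y,.0),(X,-Y,.0),(X,Y,.0),(-X,Y,.0)],(0,0,255))
    for g in(1,-1): line([(-.02,g*.043,.06),(.02,g*.043,.06),(.02,g*.049,.06),(-.02,g*.049,.06)],(0,255,0)); line([(-.02,g*.029,.04),(.02,g*.029,.04),(.02,g*.049,.04),(-.02,g*.049,.04)],(255,255,0))
    for g in(1,-1): line([(-X,g*Y,.034),(X,g*Y,.034),(X,g*(Y-.012),.034),(-X,g*(Y-.012),.034)],(255,0,255))
    if k==0: out[:im.shape[0]-200 if False else 200]=cv2.resize(im,(798,390))[:200,:1] *0; im1=im
    else: im2=im
o=np.zeros((600,800,3),np.uint8)
a=cv2.resize(im1,(560,274)); o[:274,:560]=a
b=cv2.resize(im2,(300,318)); o[280:598,:300]=b
o[280:598,310:800]=cv2.resize(im1[:, :400],(490,318))
cv2.imwrite("pics/ov.png",o)
```

```text
(no output)
```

View pics/ov.png

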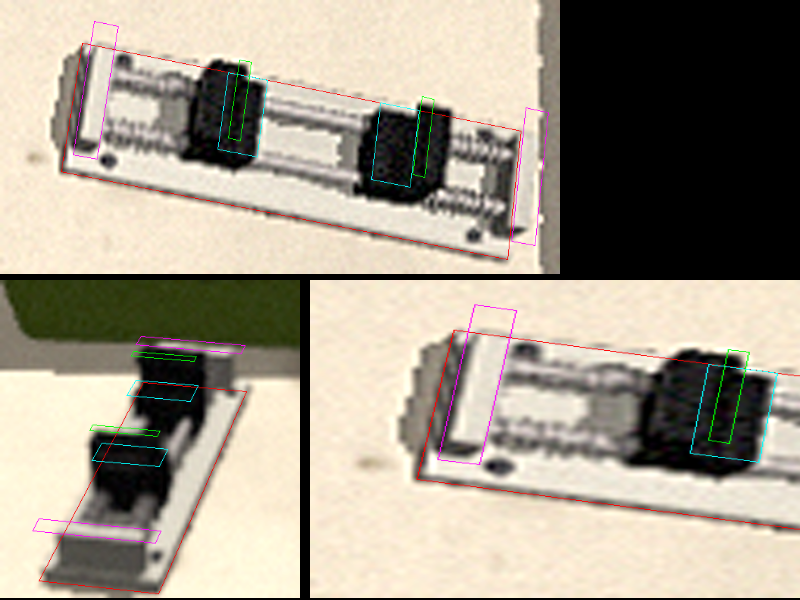

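The overlay shows the base fitting to within a few mm. The end blocks and jaws look about 3 mm nearer the robot than predicted. I'll take one wrist look at the whole holder with the tool turned 90°.

Run:
```python
from h import *
delta([.495,-.2006,.2],np.radians(-10.4))
```

```text
shift/0.5: [-0.3988 -0.1987 -0.1108]
roll/180: 0.0005
```

Call:
servo_tool:
  targets:
    - {"hand": 0.0,"x": -0.399,"y": -0.199,"z": -0.11,"roll": 0.5}
    - {"hand": 0.0,"x": -0.399,"y": -0.199,"z": -0.11,"roll": 0.5}
    - {"hand": 0.0,"x": -0.399,"y": -0.199,"z": -0.11,"roll": 0.5}
    - {"hand": 0.0,"x": -0.399,"y": -0.199,"z": -0.11,"roll": 0.5}
    - {"hand": 0.0,"x": -0.399,"y": -0.199,"z": -0.11,"roll": 0.5}
    - {"hand": 0.0,"x": -0.399,"y": -0.199,"z": -0.11,"roll": 0.5}
    - {"hand": 0.0,"x": -0.399,"y": -0.199,"z": -0.11,"roll": 0.5}
    - {"hand": 0.0,"x": -0.399,"y": -0.199,"z": -0.11,"roll": 0.5}
    - {"hand": 0.0,"x": -0.399,"y": -0.199,"z": -0.11,"roll": 0.5}
    - {"hand": 0.0,"x": -0.399,"y": -0.199,"z": -0.11,"roll": 0.5}

```text
time: 5.83
tool_pos: [0.4954, -0.2007, 0.2006]
tcp_rot: [-3.134, -0.212, -0.0]
wrist_force: [0.5, -0.7, -1.5]
width: 0.572
grip_force: 31.5
```

Run:
```python
from h import *
delta([.495,-.2006,.2],np.radians(79.6))
```

```text
shift/0.5: [-0.0007 -0.0003  0.0011]
roll/180: 0.1007
```

Call:
servo_tool:
  targets:
    - {"hand": 0.0,"x": 0,"y": 0,"z": 0,"roll": 0.1}
    - {"hand": 0.0,"x": 0,"y": 0,"z": 0,"roll": 0.1}
    - {"hand": 0.0,"x": 0,"y": 0,"z": 0,"roll": 0.1}
    - {"hand": 0.0,"x": 0,"y": 0,"z": 0,"roll": 0.1}
    - {"hand": 0.0,"x": 0,"y": 0,"z": 0,"roll": 0.1}

```text
time: 6.25
tool_pos: [0.4955, -0.2007, 0.2004]
tcp_rot: [-3.13, 0.268, 0.0]
wrist_force: [-0.5, -1.1, -1.0]
width: 0.576
grip_force: 31.5
```

Run:
```python
from h import *
s=bot.read_state(); a=read_camera("wrist"); print(s["tool_pos"],s["tcp_rot"])
np.save("s.npy",s,allow_pickle=True); cv2.imwrite("pics/w4.png",a[:,:,::-1])
cv2.imwrite("pics/w4c.png",cv2.resize(a[0:230,60:500,::-1],(800,418),interpolation=cv2.INTER_CUBIC))
```

```text
[ 0.49552445 -0.20073293  0.20041744] [-3.12997612e+00  2.68065018e-01  3.50389799e-05]
```

View pics/w4c.png

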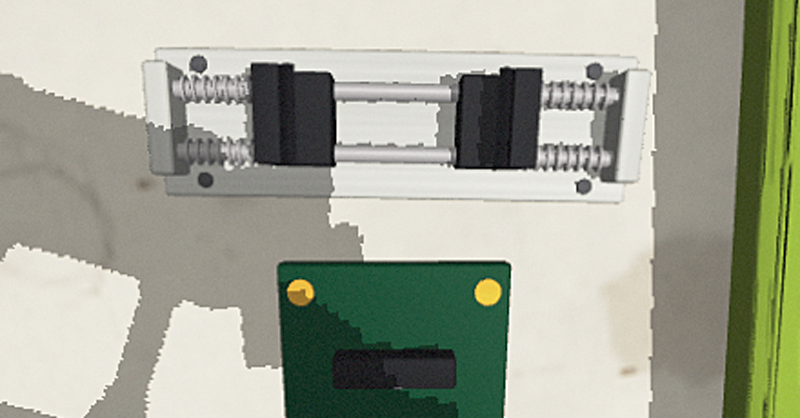

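The crop shows the whole holder. The jaw tops are at crop (251..293, 64..165) on the +y side and (501..542, 68..168) on the -y side, and the end blocks are at x≈145..168 and 628..651.

Run:
```python
from h import *
s=np.load("s.npy",allow_pickle=True).item()
C=np.array([.5966,-.2191,0]); ay=np.array([.18,.984,0]); ax=np.array([.984,-.18,0])
def f(name,pts,z):
    w=pix2w(np.array(pts)*.55+[60-.22,-.22],z,"wrist",s)-C
    print(name,(np.c_[w@ax,w@ay]*1000).round(1).tolist())
f("Ljaw",[(251,64),(293,66),(293,165),(251,163)],.06)
f("Rjaw",[(501,68),(542,69),(541,168),(501,168)],.06)
f("ledge",[(335,74),(335,166),(457,75),(456,166)],.04)
f("Lblk",[(145,61),(168,63),(151,174),(173,174)],.034)
f("Rblk",[(628,71),(651,70),(613,182),(632,182)],.034)
f("base10",[(153,48),(638,58),(622,201),(167,193)],.01)
```

```text
Ljaw [[16.3, 59.8], [15.6, 42.4], [-23.6, 43.7], [-22.9, 61.8]]
Rjaw [[15.7, -43.7], [15.6, -60.8], [-23.7, -63.2], [-23.9, -45.9]]
ledge [[15.8, 26.8], [-23.3, 27.4], [15.9, -27.4], [-22.8, -28.3]]
Lblk [[21.7, 113.3], [20.9, 102.9], [-27.4, 115.1], [-27.3, 104.6]]
Rblk [[19.7, -105.6], [20.3, -116.0], [-28.8, -103.7], [-28.7, -112.8]]
base10 [[31.6, 117.6], [29.6, -118.0], [-38.0, -117.4], [-36.4, 116.6]]
```

```bash
cat >> h.py <<'E'
C=np.array([.5928,-.2189,0]); ay=np.array([.184,.983,0]); ax=np.array([.983,-.184,0])
YAW=np.radians(-10.6)
def W(y,z,x=0): return C+x*ax+y*ay+[0,0,z]
def where():
    s=bot.read_state(); p=s["tool_pos"]-C
    print("t",round(s["time"],2),"holder x,y,z mm",np.round([p@ax*1e3,p@ay*1e3,p[2]*1e3],1),"F",s["wrist_force"].round(1),"T",s["torque"].round(2),"grip",round(s["grip_force"],1),"w",round(s["width"],3))
E
python3 - <<'E'
from h import *
delta(W(.152,.12),YAW)
E
```

```text
shift/0.5: [ 0.2022 -0.3017  0.1609]
roll/180: -0.4956
```

Call:
servo_tool:
  targets:
    - {"hand": 0.0,"x": 0.202,"y": -0.302,"z": 0.16,"roll": -0.496}
    - {"hand": 0.0,"x": 0.202,"y": -0.302,"z": 0.16,"roll": -0.496}
    - {"hand": 0.0,"x": 0.202,"y": -0.302,"z": 0.16,"roll": -0.496}
    - {"hand": 0.0,"x": 0.202,"y": -0.302,"z": 0.16,"roll": -0.496}
    - {"hand": 0.0,"x": 0.202,"y": -0.302,"z": 0.16,"roll": -0.496}
    - {"hand": 0.0,"x": 0.202,"y": -0.302,"z": 0.16,"roll": -0.496}
    - {"hand": 0.0,"x": 0.202,"y": -0.302,"z": 0.16,"roll": -0.496}
    - {"hand": 0.0,"x": 0.202,"y": -0.302,"z": 0.16,"roll": -0.496}
    - {"hand": 0.0,"x": 0.202,"y": -0.302,"z": 0.16,"roll": -0.496}
    - {"hand": 0.0,"x": 0.202,"y": -0.302,"z": 0.16,"roll": -0.496}

```text
time: 7.13
tool_pos: [0.6211, -0.0701, 0.1202]
tcp_rot: [-2.691, -1.621, 0.001]
wrist_force: [-0.5, 0.0, -0.8]
width: 0.572
grip_force: 31.5
```

Call:
servo_tool:
  targets:
    - {"hand": 0.0,"x": 0,"y": 0,"z": 0,"roll": -0.09}
    - {"hand": 0.0,"x": 0,"y": 0,"z": 0,"roll": -0.09}
    - {"hand": 0.0,"x": 0,"y": 0,"z": 0,"roll": -0.09}
    - {"hand": 0.0,"x": 0,"y": 0,"z": 0,"roll": -0.09}
    - {"hand": 0.0,"x": 0,"y": 0,"z": 0,"roll": -0.09}

```text
time: 7.55
tool_pos: [0.6211, -0.0704, 0.1204]
tcp_rot: [-2.445, -1.973, 0.0]
wrist_force: [-0.8, 0.9, -0.4]
width: 0.575
grip_force: 31.5
```

Run:
```python
from h import *
where(); delta(W(.152,.047),YAW)
```

```text
t 7.55 holder x,y,z mm [  0.5 151.2 120.4] F [-0.8  0.9 -0.4] T [ 0.    0.01 -0.02] grip 31.5 w 0.575
shift/0.5: [ 0.0017 -0.001   0.1468]
roll/180: -0.0088
```

Call:
servo_tool:
  targets:
    - {"hand": 0.0,"x": 0.001,"y": -0.001,"z": 0.05,"roll": -0.009}
    - {"hand": 0.0,"x": 0.001,"y": -0.001,"z": 0.1,"roll": -0.009}
    - {"hand": 0.0,"x": 0.001,"y": -0.001,"z": 0.14,"roll": -0.009}
    - {"hand": 0.0,"x": 0.001,"y": -0.001,"z": 0.157,"roll": -0.009}
    - {"hand": 0.0,"x": 0.001,"y": -0.001,"z": 0.165,"roll": -0.009}
    - {"hand": 0.0,"x": 0.001,"y": -0.001,"z": 0.17,"roll": -0.009}
    - {"hand": 0.0,"x": 0.001,"y": -0.001,"z": 0.17,"roll": -0.009}
  grip_force: 22

```text
time: 8.13
tool_pos: [0.6213, -0.0702, 0.036]
tcp_rot: [2.416, 2.007, 0.001]
wrist_force: [0.1, 0.6, -1.4]
width: 0.573
grip_force: 31.5
```

Call:
servo_tool:
  targets:
    - {"hand": 0.0,"x": 0,"y": 0,"z": 0.006,"roll": 0}
    - {"hand": 0.0,"x": 0,"y": 0,"z": 0.012,"roll": 0}
    - {"hand": 0.0,"x": 0,"y": 0,"z": 0.016,"roll": 0}
    - {"hand": 0.0,"x": 0,"y": 0,"z": 0.016,"roll": 0}

```text
time: 8.47
tool_pos: [0.6224, -0.0702, 0.0292]
tcp_rot: [2.415, 2.006, 0.004]
wrist_force: [0.5, 2.2, 4.8]
width: 0.57
grip_force: 32.2
```

Call:
servo_tool:
  targets:
    - {"hand": 0.0,"x": 0,"y": 0,"z": 0.006,"roll": 0}
    - {"hand": 0.0,"x": 0,"y": 0,"z": 0.012,"roll": 0}
    - {"hand": 0.0,"x": 0,"y": 0,"z": 0.016,"roll": 0}
    - {"hand": 0.0,"x": 0,"y": 0,"z": 0.016,"roll": 0}

```text
time: 8.8
tool_pos: [0.6226, -0.0698, 0.0213]
tcp_rot: [2.415, 2.006, 0.005]
wrist_force: [-1.3, 4.0, 5.3]
width: 0.576
grip_force: 32.9
```

Run:
```python
from h import *
where()
```

```text
t 8.8 holder x,y,z mm [  1.9 152.1  21.3] F [-1.3  4.   5.3] T [ 0.32 -0.04  0.01] grip 32.9 w 0.576
```

Call:
servo_tool:
  targets:
    - {"hand": 0.0,"x": 0,"y": 0,"z": 0.005,"roll": 0}
    - {"hand": 0.0,"x": 0,"y": 0,"z": 0.009,"roll": 0}
    - {"hand": 0.0,"x": 0,"y": 0,"z": 0.009,"roll": 0}

```text
time: 9.05
tool_pos: [0.6227, -0.0699, 0.017]
tcp_rot: [2.415, 2.006, 0.005]
wrist_force: [-0.7, 1.9, 5.2]
width: 0.575
grip_force: 33.3
```

Call:
servo_tool:
  targets:
    - {"hand": 0.0,"x": 0,"y": 0,"z": -0.05,"roll": 0}
    - {"hand": 0.0,"x": 0,"y": 0,"z": -0.13,"roll": 0}
    - {"hand": 0.0,"x": 0,"y": 0,"z": -0.2,"roll": 0}
    - {"hand": 0.0,"x": 0,"y": 0,"z": -0.2,"roll": 0}
    - {"hand": 0.0,"x": 0,"y": 0,"z": -0.2,"roll": 0}

```text
time: 9.47
tool_pos: [0.6236, -0.0707, 0.1191]
tcp_rot: [2.412, 2.003, 0.008]
wrist_force: [-0.5, 0.1, -1.0]
width: 0.57
grip_force: 32.7
```

Run:
```python
from h import *
where(); s=bot.read_state()
a=read_camera("side");b=read_camera("wrist")
np.save("s.npy",s,allow_pickle=True)
p=w2pix([s["tool_pos"]],"side")[0]; print(p)
x,y=np.clip(p.astype(int)-[70,60],0,None)
A=cv2.resize(a[y:y+120,x:x+140],(700,600),interpolation=cv2.INTER_CUBIC)[:, :400]
A=cv2.resize(a[y:y+120,x:x+140],(400,343),interpolation=cv2.INTER_CUBIC)
o=np.zeros((600,800,3),np.uint8);o[:343,:400]=cv2.convertScaleAbs(A,alpha=1.5);B=cv2.resize(b[120:420,150:410],None,fx=1.5,fy=1.5);o[:450,405:795]=B
cv2.imwrite("pics/t.png",o[:,:,::-1])
```

```text
t 9.47 holder x,y,z mm [  3.  151.4 119.1] F [-0.5  0.1 -1. ] T [ 0.03  0.03 -0.03] grip 32.7 w 0.57
[228.48439696 142.83359866]
```

View pics/t.png

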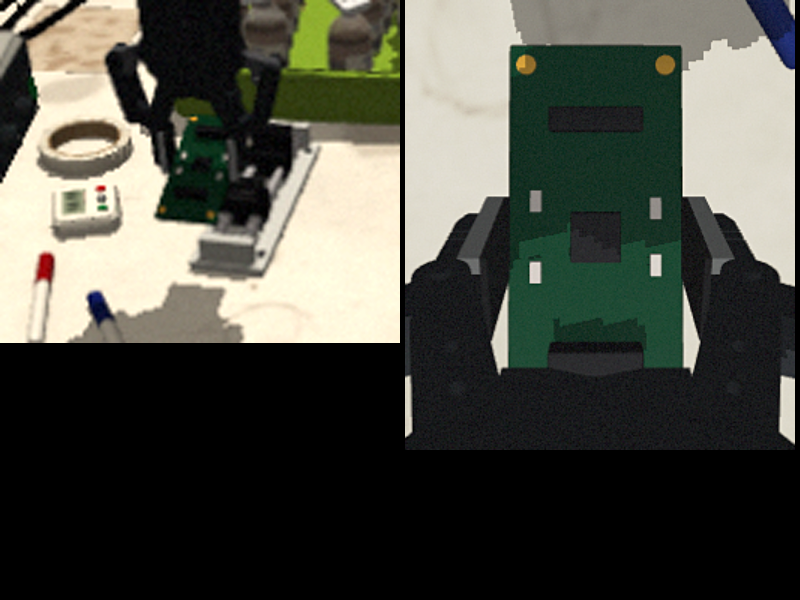

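The board is now tilted about 15° in the grip with its +y end low: the far edge at wrist row 150 is 115 px wide, where it was 126 px when level. Next I'll move it over the holder.

Run:
```python
from h import *
where(); delta(W(-.016,.10),YAW)
```

```text
t 9.57 holder x,y,z mm [ -0.5 151.3 114.7] F [ 0.2 -1.2 -1. ] T [ 0.07 -0.    0.01] grip 32.7 w 0.573
shift/0.5: [-0.3345  0.0008  0.0293]
roll/180: 0.0001
```

Call:
servo_tool:
  targets:
    - {"hand": 0.0,"x": -0.06,"y": 0.001,"z": 0.01,"roll": 0}
    - {"hand": 0.0,"x": -0.14,"y": 0.001,"z": 0.02,"roll": 0}
    - {"hand": 0.0,"x": -0.22,"y": 0.001,"z": 0.029,"roll": 0}
    - {"hand": 0.0,"x": -0.29,"y": 0.001,"z": 0.029,"roll": 0}
    - {"hand": 0.0,"x": -0.335,"y": 0.001,"z": 0.029,"roll": 0}
    - {"hand": 0.0,"x": -0.335,"y": 0.001,"z": 0.029,"roll": 0}
    - {"hand": 0.0,"x": -0.335,"y": 0.001,"z": 0.029,"roll": 0}
    - {"hand": 0.0,"x": -0.335,"y": 0.001,"z": 0.029,"roll": 0}

```text
time: 10.23
tool_pos: [0.5892, -0.234, 0.0985]
tcp_rot: [-2.415, -2.004, 0.002]
wrist_force: [-0.0, 0.6, -1.2]
width: 0.572
grip_force: 32.7
```

Run:
```python
from h import *
where(); delta(W(-.016,.0555),YAW)
s=bot.read_state(); b=read_camera("wrist"); a=read_camera("top")
o=np.zeros((600,800,3),np.uint8)
o[:600,:400]=cv2.resize(b[60:420,160:400],(400,600)); p=w2pix([W(0,.05)],"top")[0].astype(int); print(p)
o[:400,405:800]=cv2.resize(a[p[1]-45:p[1]+45,p[0]-44:p[0]+44],(395,400),interpolation=cv2.INTER_CUBIC)
cv2.imwrite("pics/u.png",o[:,:,::-1])
```

```text
t 10.23 holder x,y,z mm [ -0.7 -15.5  98.5] F [-0.   0.6 -1.2] T [ 0.05 -0.05  0.04] grip 32.7 w 0.572
shift/0.5: [-0.001   0.0018  0.0861]
roll/180: -0.0
[416 160]
```

View pics/u.png

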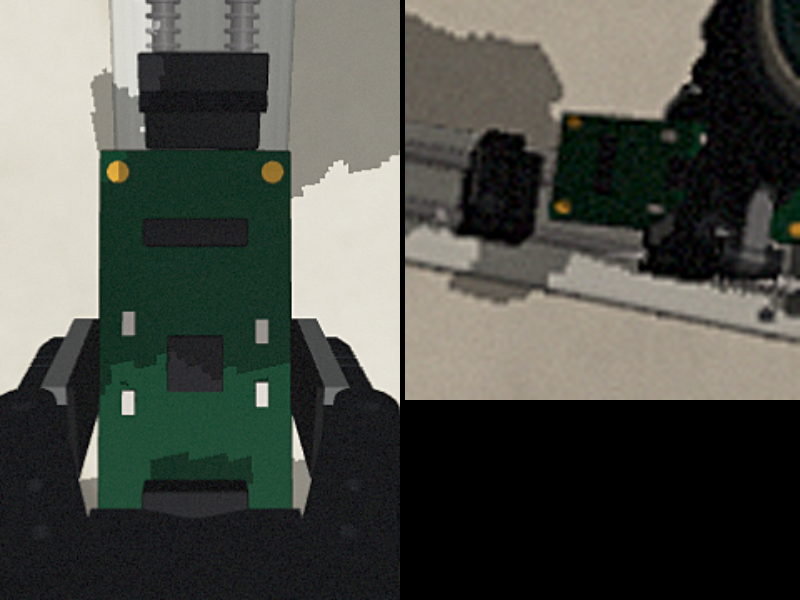

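The left panel shows the jaw centred about 5 px (roughly 2.3 mm) to the right of the board axis. The low end is short of the lip, and the right panel confirms the board lies between the jaws. I'll correct sideways and descend.

Call:
servo_tool:
  targets:
    - {"hand": 0.0,"x": 0,"y": 0.0045,"z": 0.02,"roll": 0}
    - {"hand": 0.0,"x": 0,"y": 0.0045,"z": 0.05,"roll": 0}
    - {"hand": 0.0,"x": 0,"y": 0.0045,"z": 0.075,"roll": 0}
    - {"hand": 0.0,"x": 0,"y": 0.0045,"z": 0.086,"roll": 0}
    - {"hand": 0.0,"x": 0,"y": 0.0045,"z": 0.086,"roll": 0}
    - {"hand": 0.0,"x": 0,"y": 0.0045,"z": 0.086,"roll": 0}

```text
time: 10.83
tool_pos: [0.5923, -0.2347, 0.0566]
tcp_rot: [-2.415, -2.007, 0.001]
wrist_force: [1.9, 0.5, -0.8]
width: 0.569
grip_force: 32.7
```

Run:
```python
from h import *
where()
```

```text
t 10.83 holder x,y,z mm [  2.4 -15.7  56.6] F [ 1.9  0.5 -0.8] T [ 0.01 -0.06 -0.  ] grip 32.7 w 0.569
```

Call:
servo_tool:
  targets:
    - {"hand": 0.0,"x": 0.006,"y": 0,"z": 0.001,"roll": 0}
    - {"hand": 0.0,"x": 0.014,"y": 0,"z": 0.002,"roll": 0}
    - {"hand": 0.0,"x": 0.022,"y": 0,"z": 0.002,"roll": 0}
    - {"hand": 0.0,"x": 0.03,"y": 0,"z": 0.002,"roll": 0}
    - {"hand": 0.0,"x": 0.03,"y": 0,"z": 0.002,"roll": 0}
    - {"hand": 0.0,"x": 0.03,"y": 0,"z": 0.002,"roll": 0}

```text
time: 11.33
tool_pos: [0.5959, -0.2208, 0.0572]
tcp_rot: [2.415, 2.007, 0.0]
wrist_force: [0.1, -1.4, -0.3]
width: 0.571
grip_force: 32.7
```

Run:
```python
from h import *
where()
```

```text
t 11.33 holder x,y,z mm [ 3.4 -1.3 57.2] F [ 0.1 -1.4 -0.3] T [-0.35  0.01  0.04] grip 32.7 w 0.571
```

Call:
servo_tool:
  targets:
    - {"hand": 0.0,"x": 0.002,"y": 0,"z": 0.003,"roll": 0}
    - {"hand": 0.0,"x": 0.008,"y": 0,"z": 0.006,"roll": 0}
    - {"hand": 0.0,"x": 0.016,"y": 0,"z": 0.006,"roll": 0}
    - {"hand": 0.0,"x": 0.024,"y": 0,"z": 0.006,"roll": 0}
    - {"hand": 0.0,"x": 0.032,"y": 0,"z": 0.006,"roll": 0}
    - {"hand": 0.0,"x": 0.042,"y": 0,"z": 0.006,"roll": 0}
    - {"hand": 0.0,"x": 0.042,"y": 0,"z": 0.006,"roll": 0}
    - {"hand": 0.0,"x": 0.042,"y": 0,"z": 0.006,"roll": 0}

```text
time: 12.0
tool_pos: [0.5997, -0.2006, 0.0539]
tcp_rot: [2.415, 2.007, -0.001]
wrist_force: [-0.2, -5.2, 1.6]
width: 0.573
grip_force: 32.9
```

Run:
```python
from h import *
where()
```

```text
t 12.0 holder x,y,z mm [ 3.4 19.2 53.9] F [-0.2 -5.2  1.6] T [-1.    0.1  -0.05] grip 32.9 w 0.573
```

Call:
servo_tool:
  targets:
    - {"hand": 0.0,"x": 0.004,"y": 0,"z": 0.004,"roll": 0}
    - {"hand": 0.0,"x": 0.004,"y": 0,"z": 0.008,"roll": 0}
    - {"hand": 0.0,"x": 0.004,"y": 0,"z": 0.012,"roll": 0}
    - {"hand": 0.0,"x": 0.004,"y": 0,"z": 0.016,"roll": 0}
    - {"hand": 0.0,"x": 0.004,"y": 0,"z": 0.016,"roll": 0}

```text
time: 12.42
tool_pos: [0.6003, -0.1992, 0.0466]
tcp_rot: [2.415, 2.006, -0.0]
wrist_force: [-2.1, -6.4, 6.2]
width: 0.574
grip_force: 33.9
```

Run:
```python
from h import *
where()
```

```text
t 12.42 holder x,y,z mm [ 3.8 20.7 46.6] F [-2.1 -6.4  6.2] T [-0.81  0.33  0.04] grip 33.9 w 0.574
```

Call:
servo_tool:
  targets:
    - {"hand": 0.0,"x": 0,"y": 0,"z": 0.004,"roll": 0}
    - {"hand": 0.0,"x": 0,"y": 0,"z": 0.008,"roll": 0}
    - {"hand": 0.0,"x": 0,"y": 0,"z": 0.012,"roll": 0}
    - {"hand": 0.0,"x": 0,"y": 0,"z": 0.012,"roll": 0}

```text
time: 12.75
tool_pos: [0.6004, -0.1993, 0.0406]
tcp_rot: [2.415, 2.006, -0.0]
wrist_force: [-1.8, -6.1, 5.1]
width: 0.572
grip_force: 34.2
```

Run:
```python
from h import *
where()
```

```text
t 12.75 holder x,y,z mm [ 3.8 20.7 40.6] F [-1.8 -6.1  5.1] T [-0.87  0.22  0.02] grip 34.2 w 0.572
```

Call:
servo_tool:
  targets:
    - {"hand": 0.0,"x": 0,"y": 0,"z": 0.003,"roll": 0}
    - {"hand": 0.0,"x": 0,"y": 0,"z": 0.006,"roll": 0}
    - {"hand": 0.0,"x": 0,"y": 0,"z": 0.006,"roll": 0}

```text
time: 13.0
tool_pos: [0.6004, -0.1992, 0.0376]
tcp_rot: [2.415, 2.006, -0.0]
wrist_force: [-1.5, -5.8, 4.9]
width: 0.572
grip_force: 34.4
```

Call:
servo_tool:
  targets:
    - {"hand": 0.0,"x": 0,"y": 0,"z": 0.003,"roll": 0}
    - {"hand": 0.0,"x": 0,"y": 0,"z": 0.003,"roll": 0}

```text
time: 13.17
tool_pos: [0.6004, -0.1992, 0.0361]
tcp_rot: [2.415, 2.006, -0.0]
wrist_force: [-0.8, -7.5, 5.5]
width: 0.571
grip_force: 34.5
```

Call:
servo_tool:
  targets:
    - {"hand": 0.0,"x": 0,"y": 0,"z": 0.003,"roll": 0}
    - {"hand": 0.0,"x": 0,"y": 0,"z": 0.003,"roll": 0}

```text
time: 13.33
tool_pos: [0.6004, -0.1993, 0.0349]
tcp_rot: [2.415, 2.006, -0.0]
wrist_force: [-1.5, -7.2, 5.1]
width: 0.574
grip_force: 34.6
```

Call:
servo_tool:
  targets:
    - {"hand": 0.0,"x": 0,"y": 0,"z": 0.003,"roll": 0}
    - {"hand": 0.0,"x": 0,"y": 0,"z": 0.003,"roll": 0}

```text
time: 13.5
tool_pos: [0.6005, -0.1993, 0.0347]
tcp_rot: [2.414, 2.006, -0.0]
wrist_force: [-4.9, -5.6, 11.9]
width: 0.569
grip_force: 35.4
```

Run:
```python
from h import *
where(); b=read_camera("wrist"); cv2.imwrite("pics/v.png",b[:,:,::-1])
# far (+y) end / pads: width of green per row, to judge level
hsv=cv2.cvtColor(b,cv2.COLOR_RGB2HSV); m=(hsv[...,0]>60)&(hsv[...,0]<90)&(hsv[...,1]>120)
for r in range(120,370,15):
    c=np.flatnonzero(m[r,150:400]); print(r, (c[0]+150,c[-1]+150) if len(c)>20 else None)
```

```text
t 13.5 holder x,y,z mm [ 3.9 20.7 34.7] F [-4.9 -5.6 11.9] T [-0.66  0.82  0.11] grip 35.4 w 0.569
120 None
135 None
150 None
165 None
180 (np.int64(214), np.int64(339))
195 (np.int64(215), np.int64(338))
210 (np.int64(215), np.int64(338))
225 (np.int64(216), np.int64(337))
240 (np.int64(217), np.int64(336))
255 (np.int64(218), np.int64(334))
270 (np.int64(220), np.int64(334))
285 (np.int64(203), np.int64(333))
300 (np.int64(163), np.int64(339))
315 (np.int64(186), np.int64(338))
330 (np.int64(185), np.int64(351))
345 (np.int64(223), np.int64(330))
360 (np.int64(160), np.int64(329))
```

Run:
```python
from h import *
b=cv2.imread("pics/v.png"); g=b.max(2)
for r in range(60,185,8):
    row=g[r]<60
    n,l,st,_=cv2.connectedComponentsWithStats(row[None].astype(np.uint8))
    print(r,[(int(s[0]),int(s[0]+s[2]-1)) for s in st[1:] if s[2]>25])
```

```text
60 []
68 []
76 []
84 []
92 []
100 []
108 []
116 []
124 [(212, 328)]
132 [(212, 328)]
140 [(213, 328)]
148 [(227, 328)]
156 [(213, 327)]
164 [(213, 327)]
172 [(214, 326)]
180 [(223, 270), (272, 298)]
```

The board is level and pressed onto both ledges. The image shows it 2.3 mm off centre towards +x (jaw centre at column 270, board at 276.5). I'll shift it back before letting go.

Call:
servo_tool:
  targets:
    - {"hand": 0.0,"x": 0,"y": 0,"z": -0.002,"roll": 0}
    - {"hand": 0.0,"x": 0,"y": -0.003,"z": -0.002,"roll": 0}
    - {"hand": 0.0,"x": 0,"y": -0.005,"z": -0.002,"roll": 0}
    - {"hand": 0.0,"x": 0,"y": -0.005,"z": -0.002,"roll": 0}
    - {"hand": 0.0,"x": 0,"y": -0.005,"z": -0.002,"roll": 0}

```text
time: 13.97
tool_pos: [0.6001, -0.1993, 0.0351]
tcp_rot: [2.412, 2.002, 0.004]
wrist_force: [2.3, -6.9, 2.8]
width: 0.579
grip_force: 34.5
```

```bash
cat >> h.py <<'E'
def lat():
    b=read_camera("wrist"); g=b.max(2); hsv=cv2.cvtColor(b,cv2.COLOR_RGB2HSV); m=(hsv[...,0]>60)&(hsv[...,0]<90)&(hsv[...,1]>120)
    for r in (140,164): 
        c=np.flatnonzero(g[r,150:420]<60)+150; print("jaw",r,c.min(),c.max())
    for r in (195,210,240):
        c=np.flatnonzero(m[r,150:400])+150; print("board",r,(c.min(),c.max()) if len(c) else None)
E
python3 - <<'E'
from h import *
where(); lat()
E
```

```text
t 13.97 holder x,y,z mm [ 3.6 20.6 35.1] F [ 2.3 -6.9  2.8] T [-0.96 -0.39 -0.23] grip 34.5 w 0.579
jaw 140 214 329
jaw 164 214 341
board 195 (np.int64(215), np.int64(339))
board 210 (np.int64(216), np.int64(338))
board 240 (np.int64(218), np.int64(336))
```

Call:
servo_tool:
  targets:
    - {"hand": 0.0,"x": 0,"y": -0.003,"z": -0.001,"roll": 0}
    - {"hand": 0.0,"x": 0,"y": -0.005,"z": -0.001,"roll": 0}
    - {"hand": 0.0,"x": 0,"y": -0.005,"z": -0.001,"roll": 0}
    - {"hand": 0.0,"x": 0,"y": -0.005,"z": -0.001,"roll": 0}

```text
time: 14.35
tool_pos: [0.5976, -0.1989, 0.0354]
tcp_rot: [2.412, 2.002, 0.004]
wrist_force: [2.9, -6.4, 1.9]
width: 0.572
grip_force: 34.4
```

Run:
```python
from h import *
where(); lat()
```

```text
t 14.35 holder x,y,z mm [ 1.1 20.5 35.4] F [ 2.9 -6.4  1.9] T [-1.06 -0.47 -0.29] grip 34.4 w 0.572
jaw 140 222 336
jaw 164 223 341
board 195 (np.int64(215), np.int64(339))
board 210 (np.int64(216), np.int64(338))
board 240 (np.int64(218), np.int64(336))
```

Call:
servo_tool:
  targets:
    - {"hand": 0.0,"x": 0,"y": 0.002,"z": 0,"roll": 0}
    - {"hand": 0.0,"x": 0,"y": 0.002,"z": 0,"roll": 0}
    - {"hand": -0.5,"x": 0,"y": 0.002,"z": 0,"roll": 0}
    - {"hand": -0.5,"x": 0,"y": 0.002,"z": 0,"roll": 0}
    - {"hand": -0.5,"x": 0,"y": 0.002,"z": 0,"roll": 0}
    - {"hand": -0.5,"x": 0,"y": 0.002,"z": 0,"roll": 0}
    - {"hand": -0.5,"x": 0,"y": 0.002,"z": 0,"roll": 0}
    - {"hand": -0.5,"x": 0,"y": 0.002,"z": 0,"roll": 0}

```text
time: 15.07
tool_pos: [0.5955, -0.1968, 0.0332]
tcp_rot: [-2.416, -2.007, 0.0]
wrist_force: [0.1, -0.5, 0.5]
width: 0.751
grip_force: 0.0
```

Call:
servo_tool:
  targets:
    - {"hand": -0.5,"x": 0,"y": 0,"z": -0.04,"roll": 0}
    - {"hand": -0.5,"x": 0,"y": 0,"z": -0.1,"roll": 0}
    - {"hand": -0.5,"x": 0,"y": 0,"z": -0.18,"roll": 0}
    - {"hand": -0.5,"x": 0,"y": 0,"z": -0.25,"roll": 0}
    - {"hand": -0.5,"x": -0.03,"y": 0,"z": -0.3,"roll": 0}
    - {"hand": -0.5,"x": -0.03,"y": 0,"z": -0.3,"roll": 0}
    - {"hand": -0.5,"x": -0.03,"y": 0,"z": -0.3,"roll": 0}
    - {"hand": -0.5,"x": -0.03,"y": 0,"z": -0.3,"roll": 0}

```text
time: 15.73
tool_pos: [0.5923, -0.2116, 0.1826]
tcp_rot: [-2.416, -2.006, 0.001]
wrist_force: [-0.4, 0.6, 0.0]
width: 0.748
grip_force: 0.0
```

Run:
```python
from h import *
where(); s=bot.read_state(); b=read_camera("wrist"); cv2.imwrite("pics/z1.png",b[:,:,::-1])
hsv=cv2.cvtColor(b,cv2.COLOR_RGB2HSV); m=((hsv[...,0]>60)&(hsv[...,0]<90)&(hsv[...,1]>120)).astype(np.uint8)
m=cv2.morphologyEx(m,cv2.MORPH_CLOSE,np.ones((9,9)))
cs,_=cv2.findContours(m,cv2.RETR_EXTERNAL,cv2.CHAIN_APPROX_NONE)
for c in cs:
    if cv2.contourArea(c)>800:
        r=cv2.minAreaRect(c); w=pix2w(cv2.boxPoints(r),.046,"wrist",s)-C
        print(cv2.contourArea(c),r,(np.c_[w@ax,w@ay]*1e3).round(1).tolist())
```

```text
t 15.73 holder x,y,z mm [ -1.8   7.1 182.6] F [-0.4  0.6  0. ] T [ 0.06  0.02 -0.02] grip 0.0 w 0.748
4232.0 ((511.5, 376.5), (85.0, 95.0), 90.0) [[176.9, -134.4], [270.7, -135.6], [298.0, -243.2], [194.6, -240.7]]
4424.0 ((50.49999237060547, 364.4999694824219), (100.99998474121094, 108.99998474121094), -0.0) [[-298.9, -244.7], [-265.5, -109.6], [-167.8, -108.4], [-188.4, -241.5]]
818.5 ((465.8896789550781, 325.6759033203125), (33.052101135253906, 73.57829284667969), 85.2363510131836) [[138.7, -110.1], [207.3, -104.0], [217.2, -140.7], [146.3, -147.0]]
12076.0 ((272.33111572265625, 357.7445983886719), (292.7541198730469, 168.6038360595703), 12.11262321472168) [[-175.2, -228.2], [-117.0, -41.8], [142.8, -103.4], [132.5, -315.6]]
7171.0 ((281.0, 197.99996948242188), (59.99999237060547, 133.99996948242188), 0.0) [[-25.8, -61.2], [-23.4, 56.2], [24.4, 56.2], [27.7, -61.1]]
```

Run:
```python
from h import *
b=cv2.imread("pics/z1.png")
# side strips (x=+-17mm: columns clear of parts) and centre, BGR averaged, every 4 rows
for r in range(92,285,4):
    print(r,[b[r:r+2,c-2:c+3].reshape(-1,3).mean(0).astype(int).tolist() for c in (256,268,300)])
s=bot.read_state()
print(w2pix([W(y,z) for y,z in [(.061,.06),(.049,.06),(.049,.046),(.055,.046),(-.049,.06),(-.049,.046),(-.055,.046),(-.066,.06)]],"wrist",s).round(0).tolist())
```

```text
92 [[101, 105, 105], [86, 88, 88], [88, 88, 90]]
96 [[102, 106, 107], [85, 87, 88], [87, 87, 88]]
100 [[94, 97, 98], [87, 86, 87], [94, 94, 95]]
104 [[105, 108, 108], [85, 87, 87], [89, 89, 91]]
108 [[102, 106, 106], [86, 87, 88], [89, 90, 91]]
112 [[96, 99, 99], [86, 86, 88], [92, 92, 93]]
116 [[66, 67, 68], [43, 43, 42], [38, 39, 38]]
120 [[46, 46, 45], [24, 22, 21], [25, 26, 25]]
124 [[48, 46, 48], [22, 22, 19], [24, 25, 24]]
128 [[53, 52, 52], [23, 21, 23], [25, 23, 23]]
132 [[19, 22, 13], [20, 19, 18], [20, 19, 19]]
136 [[20, 39, 49], [22, 19, 19], [16, 11, 12]]
140 [[29, 63, 84], [24, 31, 19], [26, 31, 19]]
144 [[30, 39, 15], [46, 66, 28], [49, 67, 32]]
148 [[25, 37, 15], [45, 64, 25], [48, 67, 29]]
152 [[26, 36, 15], [33, 45, 19], [44, 64, 25]]
156 [[46, 66, 28], [24, 22, 22], [46, 66, 26]]
160 [[47, 65, 27], [37, 36, 35], [47, 66, 27]]
164 [[47, 66, 29], [37, 45, 33], [44, 65, 22]]
168 [[43, 63, 23], [45, 64, 27], [47, 66, 28]]
172 [[46, 65, 29], [45, 64, 26], [49, 66, 29]]
176 [[45, 65, 29], [44, 64, 26], [46, 64, 27]]
180 [[45, 65, 26], [44, 64, 27], [46, 66, 30]]
184 [[67,
[... 676 characters left out ...]
, [37, 34, 36], [43, 62, 25]]
244 [[42, 62, 24], [43, 64, 28], [41, 60, 19]]
248 [[33, 46, 20], [34, 49, 19], [36, 48, 20]]
252 [[52, 151, 198], [26, 36, 16], [29, 67, 78]]
256 [[31, 48, 14], [24, 34, 16], [23, 31, 13]]
260 [[124, 129, 129], [23, 23, 21], [21, 21, 23]]
264 [[126, 130, 130], [15, 14, 12], [17, 16, 14]]
268 [[128, 133, 134], [34, 31, 32], [35, 31, 32]]
272 [[130, 136, 135], [35, 34, 31], [34, 32, 33]]
276 [[127, 132, 133], [44, 42, 43], [35, 33, 32]]
280 [[97, 98, 98], [70, 71, 72], [97, 101, 101]]
284 [[142, 147, 147], [102, 103, 104], [76, 77, 78]]
[[282.0, 126.0], [282.0, 143.0], [281.0, 141.0], [282.0, 133.0], [281.0, 260.0], [281.0, 253.0], [281.0, 260.0], [281.0, 278.0]]
```

Run:
```python
from h import *
b=cv2.imread("pics/z1.png"); hsv=cv2.cvtColor(b,cv2.COLOR_BGR2HSV); g=b.max(2)
m=(hsv[...,0]>60)&(hsv[...,0]<90)&(hsv[...,1]>120)
for r in (122,126,265,270,274):
    c=np.flatnonzero(g[r,240:325]<62)+240; print("jaw",r,c.min(),c.max())
for r in (148,152,170,200,225,244,250):
    c=np.flatnonzero(m[r,235:330])+235; print("board",r,c.min(),c.max())
for c in (253,254,308,309):
    q=np.flatnonzero(m[100:300,c])+100; print("col",c,q.min(),q.max())
```

```text
jaw 122 255 307
jaw 126 255 307
jaw 265 258 303
jaw 270 258 303
jaw 274 258 303
board 148 251 310
board 152 251 311
board 170 251 310
board 200 252 309
board 225 252 308
board 244 252 307
board 250 253 307
col 253 132 257
col 254 132 257
col 308 132 239
col 309 132 216
```

```bash
python3 -c "
from workcell import ticket
print(ticket.finish_job())"
```

```text
the job is handed in; nothing more can be done
None
```

The long board is mounted in the holder, component side up and under both lips; the last wrist image shows it flat and centred to about 1 px. I handed the job in after about 16 s of robot time, with the gripper clear and the short board untouched.

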